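Sweep the hex nuts into the parts corral

ROBOT

A 6-joint arm with a two-finger parallel gripper is mounted at the origin on the work surface. World frame = base frame: x ahead of the robot, y to its left, z up, the work surface at z = 0. Lengths are in m, angles in rad, forces in N, time in s.
With the tool pointing down it reaches from about 0.225 to 0.875 m from the base axis. Payload 3.4 kg.
Tool frame: the origin (TCP) lies at the very end of the fingers, on their centre line; the grasp point (between the pads) lies behind it (env.grasp_offset is the z of the grasp point in the tool frame, in m); z points along the fingers, x is the direction in which the jaws open and shut, and the axes are right-handed (so a half turn about z gives the same grasp; the last joint's range is limited). The gripper opens to 85 mm and grips with 20 to 120 N. Pads are 22 mm wide; open, the fingers measure 114 mm over their backs; the gripper's body (76 mm by 85 mm) begins 54 mm behind the grasp point. The pads swing forward as they close: fully open they stand 13 mm farther back than shut.
Start: joints at [1.162, 0.276, 1.505, -0, 1.361, -0.121], TCP at [0.163, 0.551, 0.231] pointing down, gripper open.
Joint ranges: [-2.89, 2.89], [-0.75, 2.08], [0.22, 2.7], [-1.18, 4.32], [0.11, 2.71], [-2.7, 2.7]. Speed limits (rad/s): [2.57, 2.57, 3.14, 3.14, 3.14, 3.14].

INTERFACE

Orientations are given as [roll, pitch, yaw] about the fixed x, y, z axes, in that order (R = Rz(yaw) Ry(pitch) Rx(roll)).
In Python, from workcell import env gives the robot as it stands. Calls block until the motion is done:
- env.goto(position, orientation): joint-space move of the TCP to a pose.
- env.move_straight(position, velocity=0.15, rotation=None, contact_N=None): straight line of the TCP; rotation=None keeps the orientation; velocity is the mean speed in m/s. With contact_N (N) it stops when the force on the tool has changed by that much, and returns True; else False.
- env.move_j(angles): joint-space move.
- env.open_gripper() and env.gripper_close(grasp_force=None): open the fingers fully, or close them until they stop; grasp_force is the grip in N (None keeps the last).
- env.hold(seconds).
- env.solve_ik(position, orientation): joint angles nearest the present ones, or None.
- env.observe(): the state.
- env.read_camera(name): name is "scene" or "top"; returns the picture (420x560x3 uint8, red, green, blue); there is no depth.
- env.calibration(name): a dict with "vfov" (degrees; the focal length in pixels is half the picture's height over the tangent of half this angle, whatever the lens; pixels are square), "cx", "cy" (the principal point, pixels), "camera_from_world" (4x4, takes a point from world to camera coordinates). Camera axes: x right, y down, z forward; pixel columns grow to the right and rows downward; lengths in m; the calibration is good to about 2 mm. A picture is of the moment at which its call begins. calibration takes no time and is no camera call.
A pose or a line that the arm cannot do raises env.Unreachable and nothing moves.
- env.close_job(): hands the job in, once; it reports no verdict.
The state is a dict: "clock": time; "joint_pos": joint angles; "joint_velocities": joint speeds; "joint_torque": joint torques, N m; "tcp_pos": TCP position; "tcp_rot": TCP orientation; "force": force on the tool from outside, world axes, zero at the start; "wrist_torque": the same for the moment, N m; "width": finger opening in m.
Only numpy, scipy, OpenCV 4.12 (cv2) and the standard library are available. Lean on these libraries where they do the work, as an engineer would, in place of code of your own. Each camera call takes 0.05 s, during which the arm holds its last target.

TASK

With the fingers closed, sweep the three loose hex nuts along the bench through the open side of the low three-sided metal corral, so that all three lie flat and wholly inside it. Only push them: do not pick up, lift or tip a nut. Leave the round pipe socket standing among them, and everything else on the bench, where it is.

Things in the scene. Friction and masses are not known exactly. Their poses are not given: they have to be found in the camera images.
- corral: low three-sided fence of grey metal strip fixed to the bench at the left; dark floor level with the bench, no sill. Inside 380 mm along its x, 130 mm along its y; strip 6 mm thick, 28 mm high. Origin: on the bench, centre of the inside. Its +y points to the closed back; the open side, at its y = -65 mm, faces the nuts (about world -y, turned by up to 0.2 rad).
- nut0: loose plain steel hexagon nut, 41 mm over flats, 47 mm over corners, 22 mm high, 27 mm bore, about 150 g, lying flat to the right of the corral; slides when pushed. Origin: centre of its underside; yaw is arbitrary. All three are alike. Nothing stands on the straight way along world +y from a nut into the corral; nuts and socket are 66 mm or more apart in x.
- nut1: loose plain steel hexagon nut, 41 mm over flats, 47 mm over corners, 22 mm high, 27 mm bore, about 150 g, lying flat to the right of the corral; slides when pushed. Origin: centre of its underside; yaw is arbitrary. All three are alike. Nothing stands on the straight way along world +y from a nut into the corral; nuts and socket are 66 mm or more apart in x.
- nut2: loose plain steel hexagon nut, 41 mm over flats, 47 mm over corners, 22 mm high, 27 mm bore, about 150 g, lying flat to the right of the corral; slides when pushed. Origin: centre of its underside; yaw is arbitrary. All three are alike. Nothing stands on the straight way along world +y from a nut into the corral; nuts and socket are 66 mm or more apart in x.
- socket: round steel pipe socket, a plain tube 42 mm in diameter and 55 mm tall with a 33 mm bore, standing on end in the row among the nuts (it and the nuts swap places from start to start). Leave it alone. Origin: centre of its underside.
- valve: brass ball valve lying behind the row (farther right than the nuts), 72 mm long and 46 mm high, with a flat dark lever that reaches 76 mm from the origin along its +x. Leave it alone. Origin: centre of its underside.
- wrench: steel wrench, 180 mm long, lying flat behind the row. Leave it alone. Origin near its middle, its x axis along its length, head to +x.
- oil_bottle: white plastic bottle standing at the right, 64 mm in diameter, 170 mm tall. Leave it alone. Origin: centre of its underside.
- grease_tin: dark closed tin standing on the far side, 70 mm in diameter, 60 mm tall. Leave it alone. Origin: centre of its underside.
- tape_roll: grey tape roll lying flat on the far side, 90 mm in diameter, 30 mm high. Leave it alone. Origin: centre of its underside.
- pipe_tee: copper pipe tee lying at the left, 90 mm long, 38 mm high, beyond the corral's closed back side. Leave it alone. Origin: under the middle of its run, on the bench.
There are look-alikes about, which are no part of the job. What is shaped like the nut2 but blue is not meant.

How it is judged:
At the end, for the whole second after the job is handed in: Each nut's centre lies between the corral's side and back walls and at least 23 mm inside the line of its open side, the nut flat on the bench (within 0.15 rad and 4 mm) and at rest; the socket, valve, wrench, bottle, tin, tape roll and tee are within 20 mm of where they started (y of nut0 in the frame of corral between -0.042 and 0.065 m and x of nut0 in the frame of corral between -0.19 and 0.19 m and height (world z) of each of nut0, nut1, nut2 below 0.004 m and angle between each of nut0, nut1, nut2's own z axis and vertical below 0.15 rad and linear speed of each of nut0, nut1, nut2 below 0.01 m/s and y of nut1 in the frame of corral between -0.042 and 0.065 m and x of nut1 in the frame of corral between -0.19 and 0.19 m and y of nut2 in the frame of corral between -0.042 and 0.065 m and x of nut2 in the frame of corral between -0.19 and 0.19 m and distance of each of socket, valve, wrench, oil_bottle, grease_tin, tape_roll, pipe_tee from where it was at the start of the episode below 0.02 m); the robot touches nothing.
It fails at once if a nut is lifted off the bench or stood on edge (its underside's centre more than 12 mm up) (height (world z) of any of nut0, nut1, nut2 above 0.012 m).
It fails at once if the socket or another bystander is moved by more than 20 mm (distance of any of socket, valve, wrench, oil_bottle, grease_tin, tape_roll, pipe_tee from where it was at the start of the episode above 0.02 m).
It also fails if it takes over 58 s, if anything falls off the work surface, if the arm or the gripper's body presses on something with over 40 N, if the wrist force passes 120 N, or if a joint passes its speed limit or range.

## Working session

There is one attempt and no reset: what is moved stays moved. The work goes in short steps, each a Python script; the robot and the scene stay as the last script left them, time stands still between calls to the robot, and variables do not carry over. Pictures are saved under pics/ and viewed, and the job is handed in when it is done.

```bash
ls; mkdir -p pics; python3 - <<'E'
from workcell import env
import cv2,numpy as np
for n in("scene","top"):
    p=env.read_camera(n); cv2.imwrite(f"pics/{n}0.png",p[:,:,::-1]); c=env.calibration(n); print(n,c["vfov"],c["cx"],c["cy"],np.round(c["camera_from_world"],3).tolist(),[k for k in c])
s=env.observe();print(s["clock"],s["tcp_pos"],s["tcp_rot"],s["width"],env.grasp_offset)
E
```

```text
pics
scene 50.23509400466375 279.84312094819717 207.15437814461242 [[-0.15, 0.989, 0.013, 0.098], [0.706, 0.116, -0.699, -0.346], [-0.692, -0.096, -0.715, 1.467], [0.0, 0.0, 0.0, 1.0]] ['vfov', 'cx', 'cy', 'camera_from_world']
top 44.51181820850403 278.27033381202517 210.68909469454283 [[-0.003, -1.0, -0.01, -0.019], [-0.982, 0.004, -0.186, 0.555], [0.186, 0.009, -0.982, 1.233], [0.0, 0.0, 0.0, 1.0]] ['vfov', 'cx', 'cy', 'camera_from_world']
0.1 [0.16303241 0.55090336 0.23054604] [-3.14142496e+00  1.62050682e-03  1.28299205e+00] 0.08544045925061676 -0.0187
```

View pics/scene0.png

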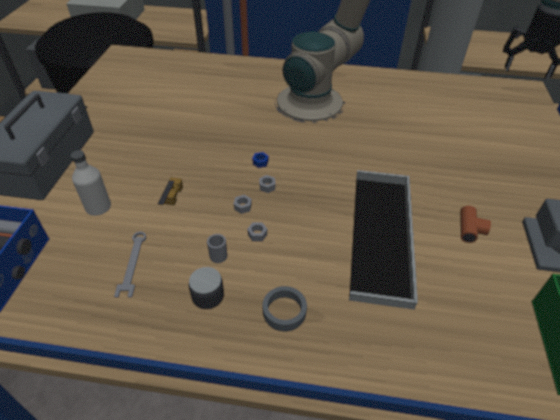

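View pics/top0.png

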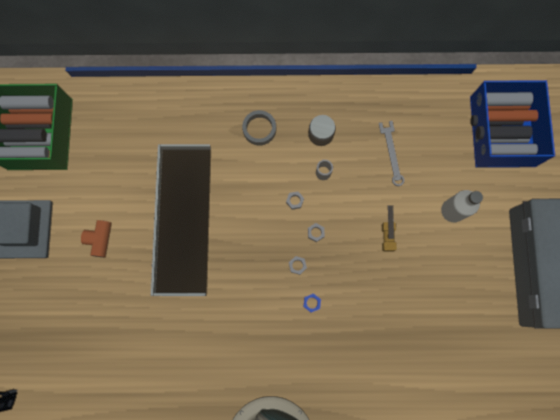

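The candidates in the top view are grey nuts at about (295,201), (316,233) and (298,265), a blue nut at (312,303) which is the decoy, and the tall round socket at (324,170). The tape roll (259,127) and tin (322,128) are bystanders. I'll check this in a crop.

```bash
cat > h.py <<'E'
import numpy as np,cv2
from workcell import env
def unproj(n,u,v,z):
    c=env.calibration(n);T=np.array(c["camera_from_world"]);f=210/np.tan(np.radians(c["vfov"]/2))
    d=T[:3,:3].T@np.array([(u-c["cx"])/f,(v-c["cy"])/f,1]);o=-T[:3,:3].T@T[:3,3]
    return o+d*(z-o[2])/d[2]
def proj(n,P):
    c=env.calibration(n);T=np.array(c["camera_from_world"]);f=210/np.tan(np.radians(c["vfov"]/2))
    q=T[:3,:3]@np.array(P)+T[:3,3];return np.array([c["cx"]+f*q[0]/q[2],c["cy"]+f*q[1]/q[2]])
def crop(img,x0,y0,x1,y1,s,fn):
    c=cv2.resize(img[y0:y1,x0:x1,::-1],None,fx=s,fy=s,interpolation=cv2.INTER_CUBIC)
    for u in range(-(-x0//10)*10,x1,10):
        cv2.putText(c,str(u),(int((u-x0)*s),10),0,.3,(0,0,255)); cv2.line(c,((u-x0)*s,12),((u-x0)*s,18),(0,0,255))
    for v in range(-(-y0//10)*10,y1,10):
        cv2.putText(c,str(v),(0,int((v-y0)*s)),0,.3,(0,0,255)); cv2.line(c,(20,(v-y0)*s),(26,(v-y0)*s),(0,0,255))
    cv2.imwrite(fn,c)
E
python3 - <<'E'
from h import *
im=cv2.imread("pics/top0.png")[:,:,::-1]
crop(im,270,150,350,320,1,"pics/x.png")
crop(im,275,155,350,225,8,"pics/c1.png");crop(im,275,215,350,285,8,"pics/c2.png");crop(im,145,135,225,305,3,"pics/c3.png")
E
```

```text
(no output)
```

View pics/c1.png

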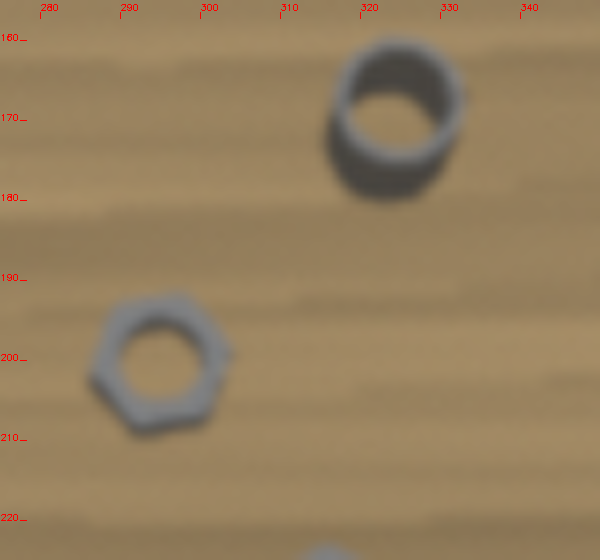

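View pics/c2.png

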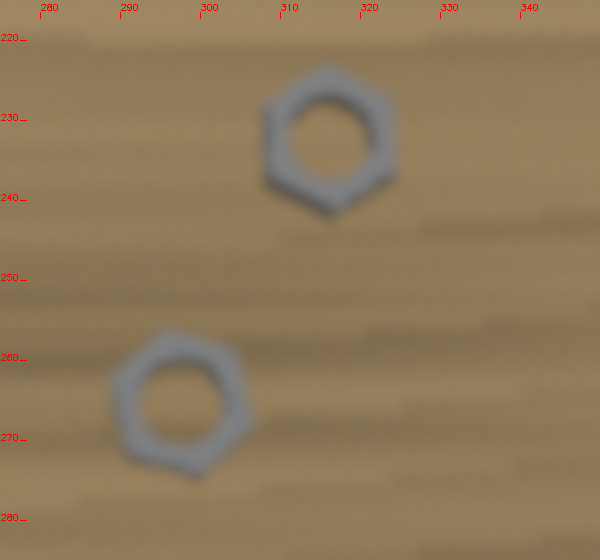

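View pics/c3.png

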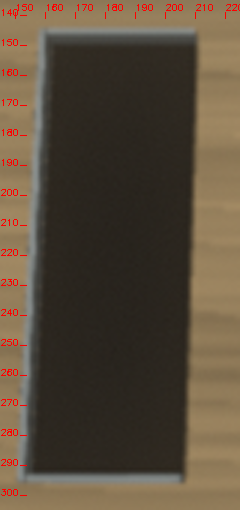

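The crops show three grey nuts with top-face centres at (295,200), (316.2,232) and (297.9,265.2). The socket's rim is at (325,167.5). The corral's open side runs from about (211,147) to (206,296).

```bash
python3 - <<'E'
from h import *
for k,(u,v) in dict(A=(295,200),B=(316.2,232),C=(297.9,265.2),blue=(312,302.5)).items(): print(k,unproj("top",u,v,.022).round(4))
print("sock",unproj("top",324.9,167.5,.055).round(4))
for k,p in dict(farOuterTop=(210,145),farInnerTop=(210,149),nearouter=(206.5,295.5),nearin=(206,293),backfar=(160,149),backnear=(155,293)).items(): print(k,unproj("top",*p,.028).round(4))
print("tape",unproj("top",259,127,.03).round(3),"tin",unproj("top",322,124,.06).round(3),"valve",unproj("top",389,240,.03),"lever end",unproj("top",391,206,.04))
im=cv2.imread("pics/scene0.png")[:,:,::-1]
crop(im,205,165,295,260,7,"pics/s1.png");crop(im,340,165,425,310,4,"pics/s2.png")
for y in (0.1,0,-.2):
  pass
for p in [(.35,-.15),(.45,-.15),(.6,-.15),(.35,.2),(.65,.2)]:
  for z in (.006,.15): print(p,z,env.solve_ik([*p,z],[np.pi,0,0]) is not None,env.solve_ik([*p,z],[np.pi,0,np.pi/2]) is not None)
E
```

```text
A [ 0.588  -0.0634  0.022 ]
B [ 0.5046 -0.1165  0.022 ]
C [ 0.4206 -0.0692  0.022 ]
blue [ 0.3283 -0.1032  0.022 ]
sock [ 0.6649 -0.1391  0.055 ]
farOuterTop [0.7349 0.158  0.028 ]
farInnerTop [0.724  0.1578 0.028 ]
nearouter [0.346  0.1581 0.028 ]
nearin [0.3521 0.1595 0.028 ]
backfar [0.7248 0.2888 0.028 ]
backnear [0.3525 0.2862 0.028 ]
tape [0.783 0.03  0.03 ] tin [ 0.779 -0.134  0.06 ] valve [ 0.4823828  -0.29859372  0.03      ] lever end [ 0.56754426 -0.30526447  0.04      ]
(0.35, -0.15) 0.006 True True
(0.35, -0.15) 0.15 True True
(0.45, -0.15) 0.006 True True
(0.45, -0.15) 0.15 True True
(0.6, -0.15) 0.006 True True
(0.6, -0.15) 0.15 True True
(0.35, 0.2) 0.006 True True
(0.35, 0.2) 0.15 True True
(0.65, 0.2) 0.006 True True
(0.65, 0.2) 0.15 True True
```

View pics/s1.png

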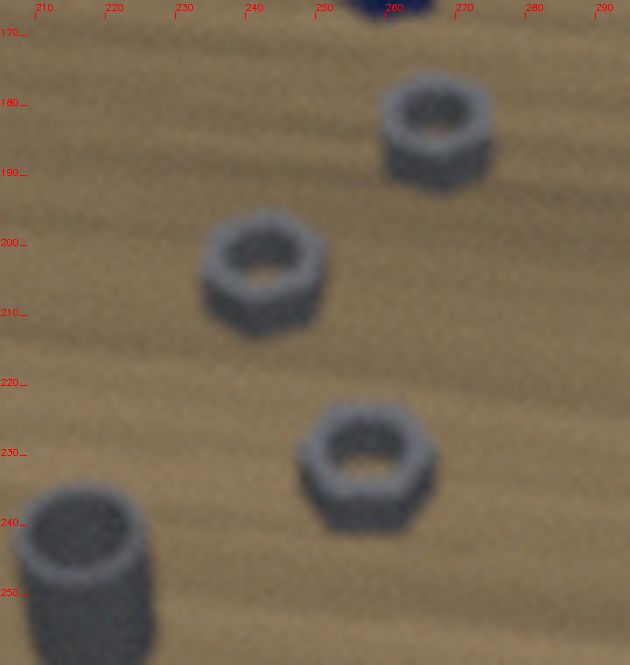

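View pics/s2.png

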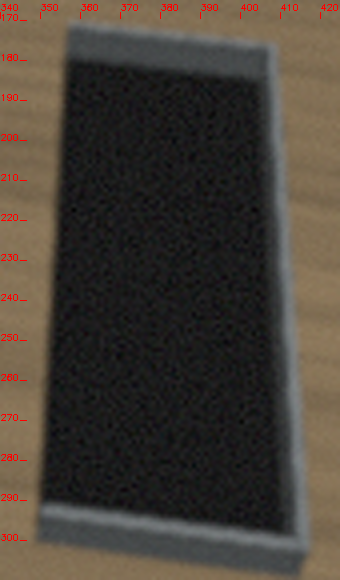

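```bash
python3 - <<'E'
from h import *
for k,(u,v) in dict(A=(257.6,228.9),B=(242.7,201),C=(267.3,180.7)).items(): print(k,unproj("scene",u,v,.022).round(4))
for p in [(357.5,172),(353,293),(405.5,177.5)]: print(unproj("scene",*p,.028).round(4))
d=[np.pi,0,0]
env.gripper_close()
env.goto([.588,-.128,.15],d)
env.move_straight([.588,-.128,.006],velocity=.12)
print(env.move_straight([.588,-.09,.006],velocity=.05,contact_N=1.0), env.observe()["tcp_pos"])
env.move_straight([.588,.04,.006],velocity=.08)
s=env.observe();print(s["clock"],s["tcp_pos"],s["force"],s["width"])
for n in("scene","top"):
    im=env.read_camera(n); cv2.imwrite(f"pics/{n}1.png",im[:,:,::-1])
E
```

```text
A [ 0.5941 -0.0618  0.022 ]
B [ 0.5093 -0.1152  0.022 ]
C [ 0.4259 -0.0677  0.022 ]
[0.3599 0.1626 0.028 ]
[0.7404 0.1646 0.028 ]
[0.3613 0.2873 0.028 ]
False [ 0.58799632 -0.08994923  0.0059599 ]
7.7333 [0.58807437 0.03969228 0.00601233] [-0.19780492  0.65095344 -0.00681382] 8.591649065213665e-05
```

View pics/scene1.png

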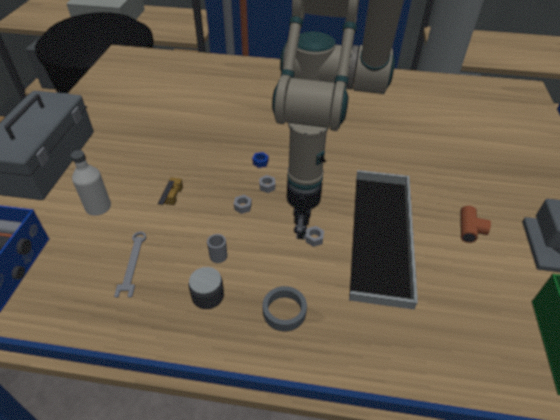

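View pics/top1.png

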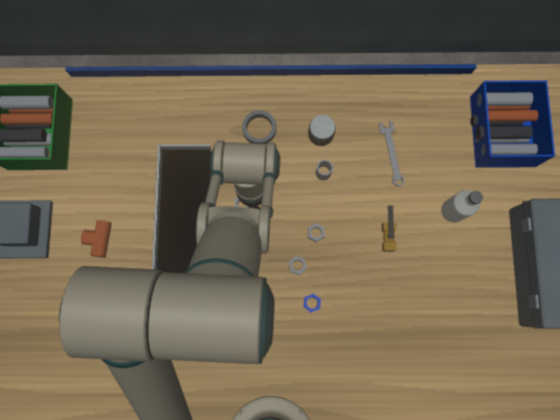

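```bash
python3 - <<'E'
from h import *
im=cv2.imread("pics/scene1.png")[:,:,::-1]
crop(im,280,190,350,260,8,"pics/s3.png")
E
```

```text
(no output)
```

View pics/s3.png

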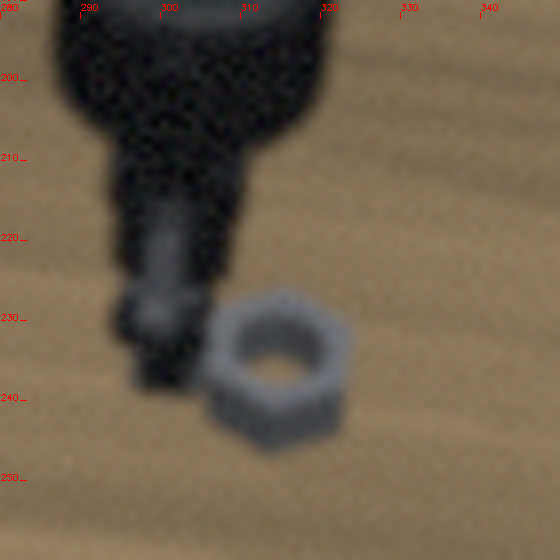

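```bash
python3 - <<'E'
from h import *
print(unproj("scene",314.4,234,.022).round(4), proj("scene",[.588,.0397,.006]))
E
```

```text
[0.5885 0.0708 0.022 ] [300.75228634 236.70324581]
```

The nut at (314.5,234) sits flat and centred on the fingertip, so I'll push it home and then do the next one.

```bash
python3 - <<'E'
from h import *
d=[np.pi,0,0]
env.move_straight([.588,.188,.006],velocity=.08)
env.move_straight([.588,.15,.006],velocity=.1)
env.move_straight([.588,.15,.12],velocity=.2)
print(env.observe()["clock"])
env.goto([.507,-.182,.12],d)
env.move_straight([.507,-.182,.006],velocity=.12)
env.move_straight([.507,-.0,.006],velocity=.08)
s=env.observe();print(s["clock"],s["tcp_pos"],s["force"])
im=env.read_camera("scene"); cv2.imwrite("pics/scene2.png",im[:,:,::-1])
crop(im,200,150,420,310,3,"pics/s4.png");crop(im,260,170,330,240,8,"pics/s5.png")
E
```

```text
11.0833
15.9 [ 5.07007001e-01 -1.26331850e-04  6.00669339e-03] [-0.27666313  0.16664935 -0.58912439]
```

View pics/s4.png

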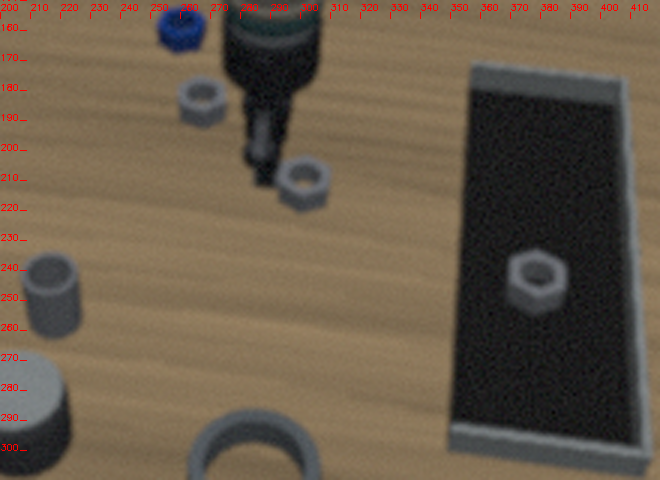

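View pics/s5.png

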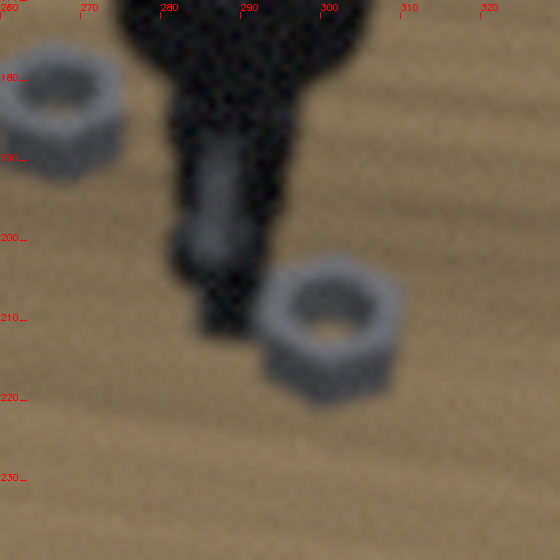

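Nut A is inside the corral at (378,241). Nut B is at (301,208), flat against the finger.

```bash
python3 - <<'E'
from h import *
d=[np.pi,0,0]
p=unproj("scene",301,208,.022);print(p.round(4))
if abs(p[0]-.5095)>.007: raise SystemExit("drift")
env.move_straight([.507,.188,.006],velocity=.08)
env.move_straight([.507,.15,.006],velocity=.1)
env.move_straight([.507,.15,.12],velocity=.2)
env.goto([.423,-.135,.12],d)
env.move_straight([.423,-.135,.006],velocity=.12)
env.move_straight([.423,.04,.006],velocity=.08)
s=env.observe();print(s["clock"],s["tcp_pos"],s["force"])
im=env.read_camera("scene"); cv2.imwrite("pics/scene3.png",im[:,:,::-1])
crop(im,200,150,420,310,3,"pics/s6.png");crop(im,260,150,330,220,8,"pics/s7.png")
E
```

```text
[0.51   0.0304 0.022 ]
24.275 [0.42300912 0.03987832 0.00598729] [-0.20950719 -0.77759338 -0.0541753 ]
```

View pics/s6.png

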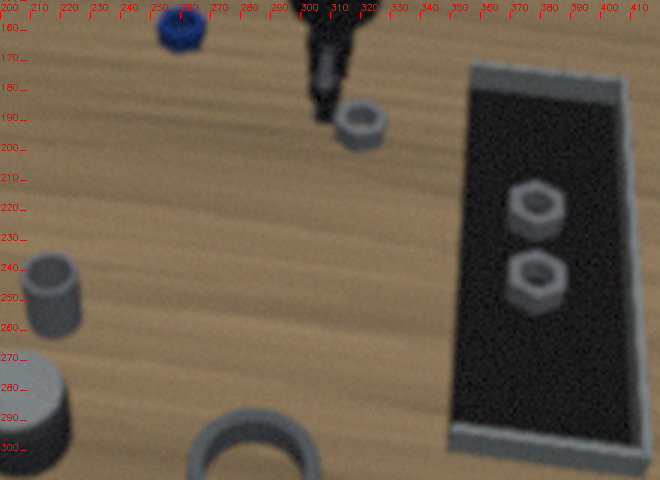

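View pics/s7.png

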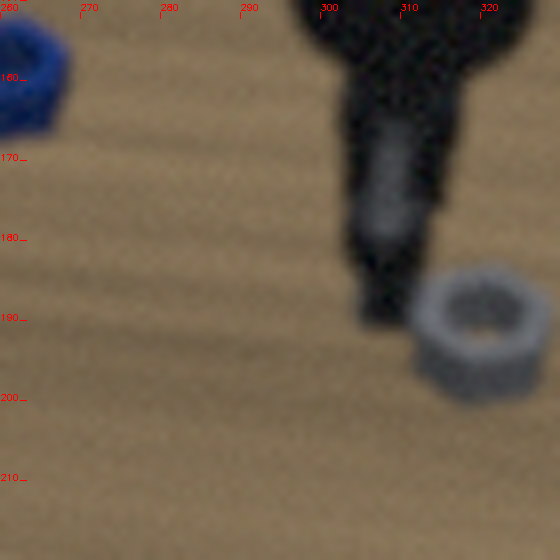

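Nuts A and B are inside at (378,241) and (378,217). Nut C is at (320,189) in front of the finger.

```bash
python3 - <<'E'
from h import *
p=unproj("scene",320,189,.022);print(p.round(4))
if abs(p[0]-.4255)>.008: raise SystemExit("drift")
env.move_straight([.423,.188,.006],velocity=.08)
env.move_straight([.423,.15,.006],velocity=.1)
env.move_straight([.423,.15,.15],velocity=.2)
env.goto([.35,-.2,.25],[np.pi,0,0])
for n in("scene","top"):
    im=env.read_camera(n); cv2.imwrite(f"pics/{n}4.png",im[:,:,::-1])
    if n=="top": crop(im,140,130,340,320,3,"pics/t8.png")
    else: crop(im,200,150,420,310,3,"pics/s8.png")
print(env.observe()["clock"])
E
```

```text
[0.4349 0.0703 0.022 ]drift
```

The nut is about 8 mm off-centre on the finger. I'll back off, re-centre and continue.

```bash
python3 - <<'E'
from h import *
env.move_straight([.423,.02,.006],velocity=.1)
env.move_straight([.431,.02,.006],velocity=.05)
env.move_straight([.431,.188,.006],velocity=.08)
env.move_straight([.431,.15,.006],velocity=.1)
env.move_straight([.431,.15,.15],velocity=.2)
env.goto([.35,-.2,.25],[np.pi,0,0])
for n in("scene","top"):
    im=env.read_camera(n); cv2.imwrite(f"pics/{n}4.png",im[:,:,::-1])
    if n=="top": crop(im,140,130,340,320,3,"pics/t8.png")
print(env.observe()["clock"])
E
```

```text
30.125
```

View pics/t8.png

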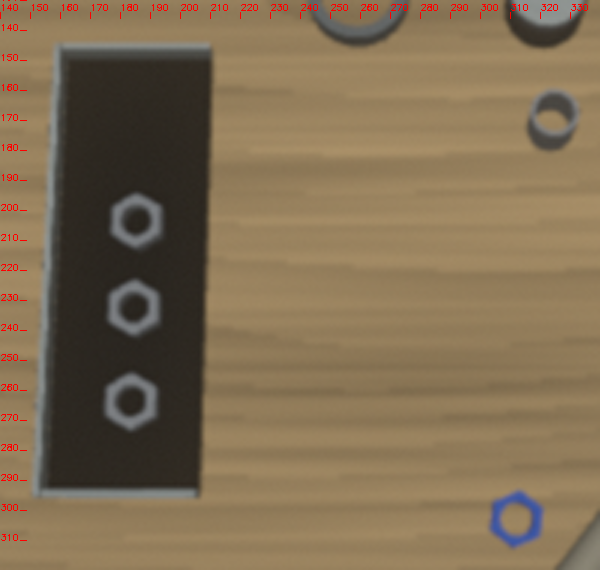

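View pics/scene4.png

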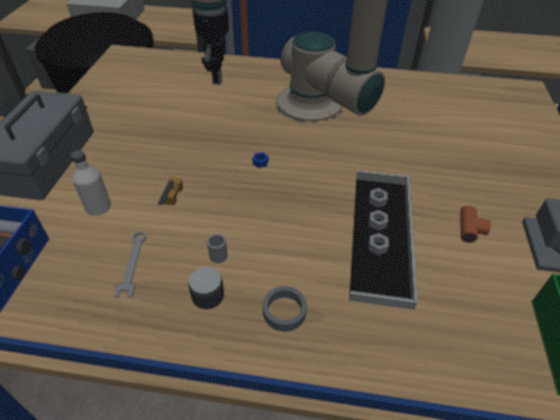

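All three nuts lie flat in the middle of the corral, at (185,203), (184,232) and (183,263) in the top view. They are well past the open line at about u=208. The socket and the other bystanders look unmoved, and the arm is clear of everything.

```bash
python3 - <<'E'
from h import *
for p in[(185,203),(184.3,232),(183.2,263.3)]: print(unproj("top",*p,.022).round(3))
a=cv2.imread("pics/scene0.png").astype(int);b=cv2.imread("pics/scene4.png").astype(int)
D=abs(a-b).max(2)
for k,(x0,y0,x1,y1) in dict(sock=(200,230,235,268),tin=(183,265,228,310),wrench=(110,228,150,300),bottle=(70,145,112,218),valve=(155,172,188,208),tape=(258,283,310,332),tee=(455,200,495,245)).items(): print(k,(D[y0:y1,x0:x1]>40).sum())
env.close_job()
E
```

```text
[0.581 0.22  0.022]
[0.506 0.219 0.022]
[0.426 0.22  0.022]
sock 0
tin 0
wrench 0
bottle 0
valve 0
tape 0
tee 0
the job is handed in; nothing more can be done
```

All three grey nuts are inside the corral, and I handed the job in after about 30 s of the 58 s allowed. I swept them in one at a time along +y with the fingers closed.

- **Final positions:** the top camera puts the nut centres at y ≈ 0.22 m and x ≈ 0.43, 0.51 and 0.58 m. That is about 60 mm past the open line (y ≈ 0.158 m), well over the 23 mm needed, and they look flat in both cameras.
- **Bystanders:** the socket, tin, wrench, bottle, valve, tape roll and tee show no change between the first and last scene pictures. The blue look-alike nut was left alone, and the arm finished clear of everything.
- **Checks that disagreed or failed:**
  - The two cameras differed by about 5 mm in x on the nuts (up to 9 mm on the corral's near wall), which the margins easily cover.
  - My mid-push check on the third nut failed because it was about 8 mm off-centre on the finger. I backed off, re-centred and finished the push.
  - The first contact stop, set at 1 N, did not trigger before its end point; the next picture showed that nut centred on the finger.

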